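# Null the centrifuge-bucket balance with its spring lever

### The job

The two loaded centrifuge buckets on the bench balance do not quite match, and the beam lies over on its left-hand stop (the robot's left). Take the spring lever by its black grip pin, ease the beam up gently until the red pointer tip stands in the green field, without letting it fall over to the far stop, and keep it there for a good eight seconds so that the difference can be read off the lever's scale; work the lever all the time, because the beam falls off to either side by itself. Then lower the beam gently back onto the left-hand stop and let go of the lever; do not touch the beam, buckets or tubes, and leave the other things on the bench alone.

Things in the scene. Friction and masses are not known exactly. Their poses are not given: they have to be found in the camera images.
- stand: White cast stand of the balance, fixed to the bench: base plate 150 x 300 x 22 mm, a pillar in its middle. Origin: on the bench under the beam's axis. Its x axis runs along the beam's axis, away from the robot towards the pointer scale; y along the level beam, to the robot's left; z up. It starts in various places and turned up to 0.35 rad.
- axis (a point): Point on the horizontal axis about which beam and lever both turn, 175 mm above the bench, straight above the stand's origin. The axis runs along the stand's x.
- swing (a joint): Angle of beam and pointer, rad: 0 = level, pointer on zero. Positive: the bucket on the stand's +y side is down; all that is above the axis leans towards +y. Stops at -0.24 and +0.24; it starts at rest on the +0.24 stop. Green field: -0.08 to +0.08. With the lever held still the beam falls off the level to one side or the other with a time constant of about 1 s (0.8 to 1.2).
- lever (a joint): Angle of the spring lever relative to the beam, rad, same sense as swing; 0 = square to the beam, range -0.8 to 0.8. A soft coil spring joins them: torque on the beam = +0.10 N m per rad of this value (damping 0.003 N m s). Lever's angle from vertical = swing + lever. The lever is light and counterweighted; left alone it stands about square to the beam.
- handle (a point): Middle of the lever's grip pin: black, round, 16 mm thick, 62 mm long, parallel to the stand's x, 135 mm from the axis, on the robot's side. With the lever vertical it is 310 mm above the bench, 92 mm from axis along the stand's -x. The lever's bar joins the pin's far end, 26 to 34 mm from this point. Pinch it from above, fingers closing along the stand's y.
- beam: Aluminium beam with two steel buckets (72 mm wide, 80 high, 155 mm either side of the axis), tubes up to 104 mm above the axis, pointer needle. Origin on the axis. Not to be touched. Nominal: inertia 0.034 kg m2; top-heavy: gravity tips it with 0.137 N m per rad of tilt (+-10 %); the sides differ by up to 14 g (0.02 N m, unknown); damping 0.004 N m s, no dry friction.
- needle_tip (a point): Lower end of the red pointer tip, 141 mm below the axis when level; it moves to the stand's -y for positive swing.
- tube_rack: Loose blue wire rack with tubes, 104 x 214 x 89 mm (144 mm with the tubes), origin in the middle of its underside. Leave alone.
- petri_dishes: Two stacked clear dishes, 92 mm diameter, 27 mm high, origin in the middle of the underside. Leave alone.
- beaker: White plastic beaker, 70 mm diameter, 80 mm high, origin in the middle of the underside. Leave alone.
- tip_box: Orange pipette-tip box with clear lid, 120 x 85 x 76 mm, origin in the middle of the underside. Leave alone.

How it is judged:
On the way, in this order (a step that is already met when the one before it is completed fails the run):
1. the pointer is kept in the green field (beam within 0.08 rad of level) by the lever for 8 s (value of joint swing between -0.08 and 0.08 rad and contact force between lever and the fingers above 1 N), for 8 s.
2. the beam is laid back on its left-hand stop, the lever still in the gripper (value of joint swing above 0.22 rad and velocity of joint swing between -0.05 and 0.05 rad/s and contact force between lever and the fingers above 1 N), for 0.3 s.
At the end, for the whole second after the job is handed in: the beam rests on its left-hand stop (beyond +0.22 rad, turning slower than 0.05 rad/s), the lever let go, the other things within 20 mm of where they stood (value of joint swing above 0.22 rad and velocity of joint swing between -0.05 and 0.05 rad/s and distance of each of tube_rack, petri_dishes, beaker, tip_box from where it was at the start of the episode below 0.02 m); the robot touches nothing.
It fails at once if the beam swings hard (faster than 0.35 rad/s), as when it is dropped or thrown against a stop (velocity of joint swing above 0.35 rad/s or velocity of joint swing below -0.35 rad/s).
It fails at once if the beam falls over onto the far stop (beyond -0.2 rad) (value of joint swing below -0.2 rad).
It fails at once if the beam, a bucket, a tube or the needle is touched (contact force between beam and anything else above 1 N).
It fails at once if another thing on the bench is pushed away (distance of any of tube_rack, petri_dishes, beaker, tip_box from where it was at the start of the episode above 0.02 m).
It also fails if it takes over 72 s, if anything falls off the work surface, if the arm or the gripper's body presses on something with over 40 N, if the wrist force passes 120 N, or if a joint passes its speed limit or range.

### The arm

A 7-joint arm with a two-finger parallel gripper is mounted at the origin on the work surface. World frame = base frame: x ahead of the robot, y to its left, z up, the work surface at z = 0. Lengths are in m, angles in rad, forces in N, time in s.
With the tool pointing down it reaches from about 0.4 to 0.85 m from the base axis. Payload 10.4 kg.
Tool frame: the origin (TCP) lies between the finger pads; the fingertips stand manip.tip_extent ahead of it and the grasp point (between the pads) lies 6 mm ahead of it (manip.tip_extent is the distance from the TCP to the fingertips, in m); z points along the fingers, y is the line along which they close (so a half turn about z gives the same grasp; the last joint's range is limited). The gripper opens to 85 mm and grips with 20 to 120 N. Pads are 22 mm wide; open, the fingers measure 114 mm over their backs; the gripper's body (76 mm by 85 mm) begins 54 mm behind the grasp point. The pads swing forward as they close: fully open they stand 13 mm farther back than shut.
Start: joints at [-1.339, 0.332, -0.065, 1.46, 0.022, 1.35, -0.088], TCP at [0.158, 0.605, 0.256] pointing down, gripper open.
Joint ranges: [-2.6, 2.6], [-0.5, 2.12], [-1.47, 1.34], [0.16, 2.42], [-1.27, 4.41], [0.06, 2.06], [-2.6, 2.6]. Speed limits (rad/s): [2.22, 2.22, 2.79, 2.79, 3.14, 3.14, 3.14].

### API

Orientations are given as a unit quaternion [x, y, z, w].
In Python, from workcell import get_obs, optics, workorder, manip gives the robot as it stands.
- The arm moves only by the tool jog_arm, never from a script. Its argument "increments" is a list of rows, each a list of 7 numbers: the shift along the tool's x, y, z in m, then the turn, a rotation vector about the tool's x, y, z in rad, then the opening, from -1 (shut) to 1 (fully open). A call has 1 to 5 rows; each row is the pose to reach, as a shift and turn from the pose commanded when the call began, along the tool's axes at that moment; what a row does not reach only later rows make up. A row lasts 1/12 s, in which the tool goes at most 41.7 mm and 7.16 degrees, less where a joint would pass 70% of its speed; a pose out of reach is approached as far as the arm can. A call with a gripper value outside its range is refused whole. The fingers move at their own pace and stop on an object; "grip_force" is the grip in N (left out, the last holds). Time passes only in rows, so rows that repeat a pose let the fingers close. It gives the time, the measured TCP pose, the force, the opening and the grip force at its end, in the units of the state.
- get_obs(): the state, without advancing time (a new reading comes with each control period).
- optics.camera(name): name is "side" or "top" or "wrist"; returns a dict with "color" (480x640x3 uint8, red, green, blue), "depth" (480x640 float32, m along the optical axis (not along the pixel's ray), 0 where there is no reading), "K" (3x3 intrinsics, pixels), "k1" (the pictures are not rectified: a ray, as slopes to the right and down, at radius r is drawn at 1 + k1 r^2 times it, then the intrinsics apply), "R" (3x3) and "t" (3): a world point X has camera coordinates R X + t. Camera axes: x right, y down, z forward; pixel columns grow to the right and rows downward; lengths in m; the calibration is good to about 2 mm. A picture is of the moment at which its call begins.
- workorder.hand_in(): hands the job in; it is judged then, once.
The state is a dict: "clock": time; "joint_pos": joint angles; "joint_velocities": joint speeds; "tau": joint torques, N m; "position": TCP position; "ee_rot": TCP orientation; "ft_force": force on the tool from outside, world axes, zero at the start; "torque": the same for the moment, N m; "grip_width": opening from 0.0 (shut) to 1.0 (fully open); "grasp_force": force on a finger pad.
Only numpy, scipy, OpenCV 4.12 (cv2) and the standard library are available. Lean on these libraries where they do the work, as an engineer would, in place of code of your own. Each camera call takes 0.05 s, during which the arm holds its last target. There are 200 camera calls.

## Working session

There is one attempt and no reset: what is moved stays moved. The work goes in short steps, Python scripts to look and compute and a tool call to move; the robot and the scene stay as the last step left them, time stands still between calls to the robot, and variables do not carry over. Pictures are saved under pics/ and viewed, at most 10 in all, crops included, and the job is handed in when it is done.

Besides the shell and the picture viewer there is one more tool, called after "Request:" as name(argument=value, ...), one argument or row to a line, values as JSON. jog_arm: Moves the arm, as the interface text tells. Its arguments: {"type":"object","properties":{"increments":{"type":"array"},"grip_force":{"type":"number"}},"required":["increments"]}

```bash
ls; mkdir -p pics; python3 - <<'E'
from workcell import get_obs, optics, workorder, manip
import cv2,numpy as np,pickle
print(manip.tip_extent,get_obs())
d={}
for n in("side","top","wrist"):
    c=optics.camera(n); d[n]=c
    print(n,c["K"].tolist(),c["k1"],c["R"].round(4).tolist(),c["t"].round(4).tolist())
    if n!="wrist": cv2.imwrite(f"pics/{n}0.png",c["color"][:,:,::-1])
pickle.dump(d,open("d0.pkl","wb"))
E
```

```text
pics
0.025 {'clock': 0.0, 'joint_pos': array([-1.33860791,  0.3328895 , -0.06468851,  1.46095272,  0.02163408,
        1.34989317, -0.08848031]), 'joint_velocities': array([-0.00023375,  0.00155686,  0.00073908, -0.00142858, -0.00155532,
        0.0015281 ,  0.00033058]), 'tau': array([ 4.60616575e-04, -6.25467110e+01,  4.94271715e-02, -3.91588676e+01,
        1.63011497e-02,  9.96312912e-03, -7.59104523e-06]), 'position': array([0.15745979, 0.60448663, 0.25549944]), 'ee_rot': array([ 1.27031246e-01,  9.91898452e-01, -7.22074208e-04, -4.01216398e-05]), 'ft_force': array([0.29865279, 0.59113182, 0.13791081]), 'torque': array([-0.03207872, -0.01881342,  0.02266604]), 'grasp_force': 0.0, 'grip_width': 1.0025345448589216}
side [[522.1623493862346, 0.0, 314.72605564217923], [0.0, 522.1623493862346, 238.69252609146494], [0.0, 0.0, 1.0]] -0.08971937106590165 [[0.7702, -0.6376, -0.0158], [-0.3581, -0.4117, -0.838], [0.5278, 0.6511, -0.5455]] [-0.3649, 0.3597, 1.0687]
top [[541.5951147991784, 0.0, 311.5477279173743], [0.0, 541.5951147991784, 231.02198009330723], [0.0, 0.0, 1.0]] 0.01773954349342882 [[-0.0141, -0.9998, 0.0132], [-0.9911, 0.0122, -0.1326], [0.1325, -0.0149, -0.9911]] [0.0174, 0.5274, 1.4662]
wrist [[432.12993070561646, 0.0, 327.51448475018617], [0.0, 432.12993070561646, 244.16698571897635], [0.0, 0.0, 1.0]] -0.05869761552752358 [[0.2516, 0.9678, -0.0012], [0.9171, -0.238, 0.3198], [0.3092, -0.0816, -0.9475]] [-0.6247, -0.0415, 0.3804]
```

View pics/side0.png

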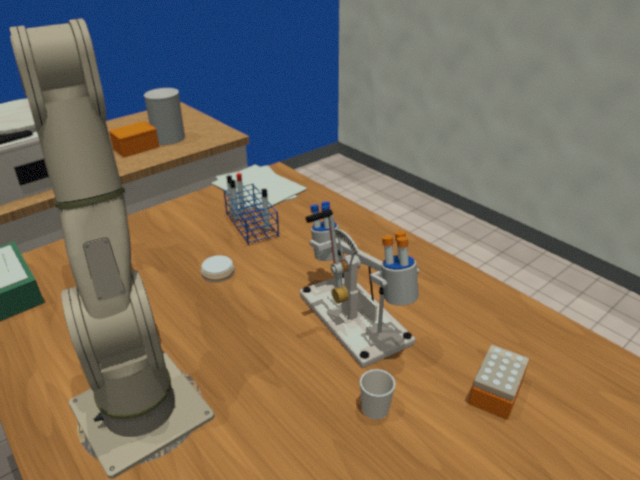

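View pics/top0.png

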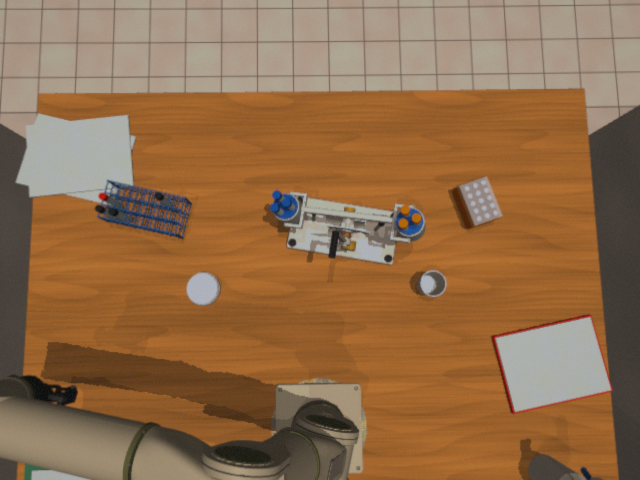

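```bash
cat > h.py <<'E'
import numpy as np,cv2,pickle
from scipy.optimize import least_squares
def ray(c,uv):
    k=c["k1"];K=c["K"];p=np.array([(uv[0]-K[0,2])/K[0,0],(uv[1]-K[1,2])/K[1,1]]);s=p.copy()
    for _ in range(10): s=p/(1+k*(s@s))
    d=c["R"].T@np.array([*s,1.]);return -c["R"].T@c["t"],d/np.linalg.norm(d)
def proj(c,X):
    x=c["R"]@np.asarray(X)+c["t"];s=x[:2]/x[2];s=s*(1+c["k1"]*(s@s));K=c["K"]
    return np.array([K[0,0]*s[0]+K[0,2],K[1,1]*s[1]+K[1,2]])
def plane(c,uv,z):
    o,d=ray(c,uv);return o+d*(z-o[2])/d[2]
def tri(c1,u1,c2,u2):
    (o1,d1),(o2,d2)=ray(c1,u1),ray(c2,u2)
    s=np.linalg.lstsq(np.stack([d1,-d2],1),o2-o1,rcond=None)[0]
    a,b=o1+s[0]*d1,o2+s[1]*d2;return (a+b)/2,np.linalg.norm(a-b)
def blobs(m,lo=4):
    n,l,s,ce=cv2.connectedComponentsWithStats(m.astype(np.uint8));
    return [(s[i,4],ce[i].round(1).tolist(),s[i,:4].tolist()) for i in range(1,n) if s[i,4]>=lo]
E
python3 - <<'E'
from h import *
d=pickle.load(open("d0.pkl","rb"))
for n,(x0,y0,x1,y1) in dict(side=(290,190,440,370),top=(260,180,450,290)).items():
    im=d[n]["color"][y0:y1,x0:x1];hsv=cv2.cvtColor(im,cv2.COLOR_RGB2HSV)
    H,S,V=[hsv[...,i].astype(int) for i in range(3)]
    for nm,m in dict(black=(V<45),orange=(H>6)&(H<16)&(S>200)&(V>130),blue=(H>105)&(H<125)&(S>180),red=((H<4)|(H>175))&(S>150)).items():
        print(n,nm,[(a,[c[0]+x0,c[1]+y0],b) for a,c,b in blobs(m,8)])
    f=4 if n=="top" else 3.2
    cv2.imwrite(f"pics/{n}c.png",cv2.resize(im,None,fx=f,fy=f,interpolation=cv2.INTER_CUBIC)[:,:,::-1])
E
```

```text
side black [(np.int32(128), [319.0, 215.8], [17, 20, 25, 12]), (np.int32(20), [381.4, 290.5], [90, 97, 4, 7]), (np.int32(20), [306.5, 289.5], [14, 98, 6, 4]), (np.int32(25), [406.6, 335.2], [114, 143, 6, 5]), (np.int32(33), [364.1, 354.3], [71, 162, 7, 6])]
side orange [(np.int32(77), [402.2, 239.5], [107, 42, 11, 15]), (np.int32(51), [388.1, 240.6], [93, 46, 10, 9])]
side blue [(np.int32(39), [325.4, 206.2], [33, 13, 6, 8]), (np.int32(26), [314.4, 208.2], [22, 16, 6, 6]), (np.int32(22), [320.6, 227.8], [25, 34, 10, 6]), (np.int32(74), [394.3, 264.2], [94, 67, 19, 11]), (np.int32(23), [410.4, 261.0], [119, 68, 4, 8])]
side red []
top black [(np.int32(13), [380.8, 223.8], [119, 43, 5, 3]), (np.int32(144), [333.7, 243.4], [69, 51, 10, 26]), (np.int32(18), [291.9, 242.0], [30, 60, 5, 5]), (np.int32(16), [388.1, 257.6], [126, 76, 5, 5])]
top orange []
top blue [(np.int32(44), [276.7, 195.1], [13, 12, 8, 8]), (np.int32(278), [284.4, 206.3], [11, 15, 26, 23]), (np.int32(14), [412.2, 211.5], [151, 30, 5, 5]), (np.int32(15), [398.5, 217.4], [137, 34, 4, 8]), (np.int32(95), [412.2, 228.0], [144, 38, 17, 16])]
top red []
```

View pics/sidec.png

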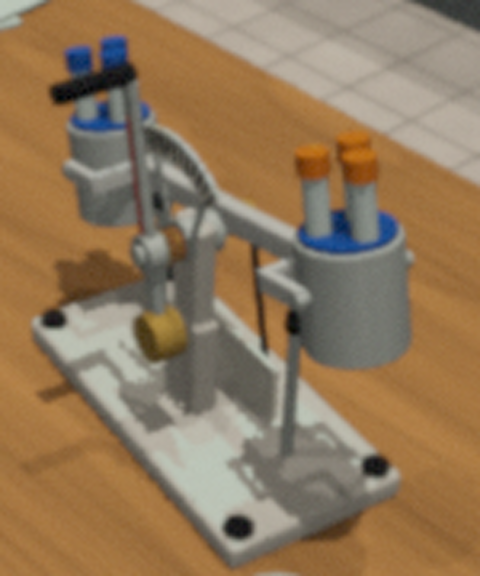

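View pics/topc.png

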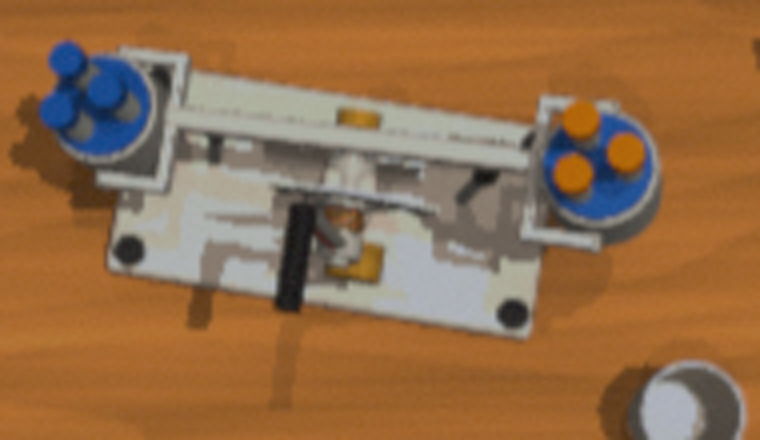

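```bash
python3 - <<'E'
from h import *
d=pickle.load(open("d0.pkl","rb"));s,t=d["side"],d["top"]
def T(a,b,n):
    X,e=tri(s,a,t,b);print(n,X.round(4),"gap",round(e,4));return X
fl=T((306.5,289.5),(291.9,242),"footL");fr=T((364.1,354.3),(388.1,257.6),"footR")
pm=T((319,215.8),(333.7,243.4),"pin")
# pin axis ends: mask PCA
def ends(c,x0,y0,x1,y1):
    hsv=cv2.cvtColor(c["color"][y0:y1,x0:x1],cv2.COLOR_RGB2HSV);v,u=np.nonzero(hsv[...,2]<60)
    p=np.stack([u+x0,v+y0],1).astype(float);vx=cv2.fitLine(p.astype(np.float32),cv2.DIST_L2,0,.01,.01).ravel()
    q=(p-vx[2:])@vx[:2];return vx[2:]+vx[:2]*q.min(),vx[2:]+vx[:2]*q.max()
es,et=ends(s,303,207,334,224),ends(t,326,228,342,262)
et=sorted(et,key=lambda e:-e[1]);es=sorted(es,key=lambda e:e[0])
p0=T(es[0],et[0],"pin near");p1=T(es[1],et[1],"pin far")
caps=[T(a,b,"cap") for a,b in(((388.1,240),(403.2,223.7)),((402.5,241),(416.2,218)),((400,235),(405,210)))]
for uv in((403,224),(416,218),(405,210)): print(cv2.cvtColor(t["color"][uv[1]:uv[1]+1,uv[0]:uv[0]+1],cv2.COLOR_RGB2HSV).ravel())
fr2=plane(s,(406.6,335.2),fr[2]);print("footFR",fr2)
yv=fl-fr;yaw=np.arctan2(-yv[0],yv[1]);print("yaw feet",yaw,"pin yaw",np.arctan2(*(p1-p0)[[1,0]]),"len",np.linalg.norm(p1-p0),np.linalg.norm(yv))
ex=np.array([np.cos(yaw),np.sin(yaw),0]);ey=np.array([-ex[1],ex[0],0])
mid=(fl+fr)/2;w=(fr2-fr)@ex;print("foot spacing x",w,(fr2-fr)@ey)
O=mid+ex*w/2;O[2]=0;A=O+[0,0,.175]
print("O",O,"pin rel",(pm-A)@ex,(pm-A)@ey,(pm-A)[2],"phi",np.arctan2((pm-A)@ey,pm[2]-A[2]),np.hypot((pm-A)@ey,pm[2]-A[2]))
for c in caps: print((c-A)@ex,(c-A)@ey,c[2]-A[2])
E
```

```text
footL [0.4993 0.065  0.0257] gap 0.0015
footR [ 0.4516 -0.2009  0.0263] gap 0.0002
pin [ 0.4626 -0.0352  0.3075] gap 0.0006
pin near [ 0.4319 -0.0291  0.3075] gap 0.0009
pin far [ 0.4918 -0.0409  0.3086] gap 0.0005
cap [ 0.5069 -0.1954  0.3051] gap 0.0031
cap [ 0.5182 -0.2238  0.312 ] gap 0.0021
cap [ 0.5377 -0.2     0.3064] gap 0.0018
[ 17 241 177]
[ 17 241 179]
[ 17 241 178]
footFR [ 0.56910724 -0.22160072  0.02633655]
yaw feet -0.17752163750232053 pin yaw -0.19361444359474758 len 0.06107446080213308 0.27009675792128146
foot spacing x 0.11928937378516276 0.00036342114736944917
O [ 0.53418395 -0.07850012  0.        ] pin rel -0.07814387851707186 0.029934013003816748 0.13253367140270444 phi 0.22213255015718947 0.1358720692047954
-0.006202302282161051 -0.11989066810682601 0.13012320029797558
0.009925099047640051 -0.1458322994569099 0.13704216890510762
0.024943535066407577 -0.11896096637948732 0.13140023058783168
```

Request:
jog_arm(
  increments=[
    [-0.149,-0.093,-0.072,0,0,-0.035,1],
    [-0.149,-0.093,-0.072,0,0,-0.035,1],
    [-0.149,-0.093,-0.072,0,0,-0.035,1],
    [-0.149,-0.093,-0.072,0,0,-0.035,1],
    [-0.149,-0.093,-0.072,0,0,-0.035,1],
  ],
  grip_force=30,
)

```text
clock: 0.57
position: [0.282, 0.4741, 0.3303]
ee_rot: [0.112, 0.994, 0.001, 0.001]
ft_force: [0.8, 0.8, 0.8]
grip_width: 1.001
grasp_force: 0.0
```

Request:
jog_arm(
  increments=[
    [-0.149,-0.093,-0.072,0,0,-0.035,0.5],
    [-0.149,-0.093,-0.072,0,0,-0.035,0.5],
    [-0.149,-0.093,-0.072,0,0,-0.035,0.5],
    [-0.149,-0.093,-0.072,0,0,-0.035,0.5],
    [-0.149,-0.093,-0.072,0,0,-0.035,0.5],
  ],
)

```text
clock: 0.98
position: [0.4068, 0.3501, 0.4023]
ee_rot: [0.095, 0.996, 0.0, 0.001]
ft_force: [0.4, -1.2, 0.1]
grip_width: 0.749
grasp_force: 0.0
```

Request:
jog_arm(
  increments=[
    [-0.062,-0.184,0.02,0,0,0,0.3],
    [-0.062,-0.184,0.02,0,0,0,0.3],
    [-0.062,-0.184,0.02,0,0,0,0.3],
    [-0.062,-0.184,0.02,0,0,0,0.3],
    [-0.062,-0.184,0.02,0,0,0,0.3],
  ],
)

```text
clock: 1.4
position: [0.4308, 0.1577, 0.3801]
ee_rot: [0.094, 0.996, 0.0, -0.0]
ft_force: [1.2, -0.5, 0.3]
grip_width: 0.65
grasp_force: 0.0
```

Request:
jog_arm(
  increments=[
    [-0.062,-0.184,0.02,0,0,0,0.3],
    [-0.062,-0.184,0.02,0,0,0,0.3],
    [-0.062,-0.184,0.02,0,0,0,0.3],
    [-0.062,-0.184,0.02,0,0,0,0.3],
    [-0.062,-0.184,0.02,0,0,0,0.3],
  ],
)

```text
clock: 1.82
position: [0.4573, -0.0347, 0.3601]
ee_rot: [0.094, 0.996, 0.0, 0.0]
ft_force: [-0.2, 0.1, 0.4]
grip_width: 0.65
grasp_force: 0.0
```

Request:
jog_arm(
  increments=[
    [0,0,0,0,0,0,0.3],
    [0,0,0,0,0,0,0.3],
  ],
)

```text
clock: 1.98
position: [0.4575, -0.0321, 0.3601]
ee_rot: [0.094, 0.996, 0.0, -0.0]
ft_force: [0.6, -0.2, -0.6]
grip_width: 0.649
grasp_force: 0.0
```

```bash
python3 - <<'E'
from h import *
from workcell import get_obs, optics
o=get_obs();print(o["clock"],o["position"],o["ee_rot"])
d={n:optics.camera(n) for n in("side","top","wrist")};pickle.dump(d,open("d1.pkl","wb"))
w=d["wrist"];print(w["R"].tolist(),w["t"])
cv2.imwrite("pics/m1.png",np.hstack([cv2.resize(d["wrist"]["color"],(400,300)),cv2.resize(d["side"]["color"][170:380,270:550],(400,300))])[:,:,::-1])
for y0,y1,x0,x1,c in((170,380,270,550,d["side"]),(0,480,0,640,w)):
    hsv=cv2.cvtColor(c["color"][y0:y1,x0:x1],cv2.COLOR_RGB2HSV);H,S,V=[hsv[...,i].astype(int) for i in range(3)]
    print([(a,[p[0]+x0,p[1]+y0],b) for a,p,b in blobs((H>3)&(H<20)&(S>215)&(V>130),15)])
E
```

```text
1.9833 [ 0.45748882 -0.03207972  0.36013223] [ 9.40242304e-02  9.95569873e-01  2.15781732e-04 -1.56677744e-04]
[[0.18241365265997206, 0.9832218427458632, 0.0002593659148604698], [0.9316841410131705, -0.1729363182835173, 0.3194646947678163], [0.314149519668261, -0.058033074758905547, -0.9475981434797294]] [-0.05476434 -0.50577215  0.33335859]
[(np.int32(90), [401.5, 238.7], [126, 62, 11, 14]), (np.int32(50), [387.7, 240.2], [114, 67, 9, 8])]
[(np.int32(919), [29.0, 438.5], [10, 424, 42, 33]), (np.int32(99), [2.6, 471.9], [0, 462, 7, 18])]
```

View pics/m1.png

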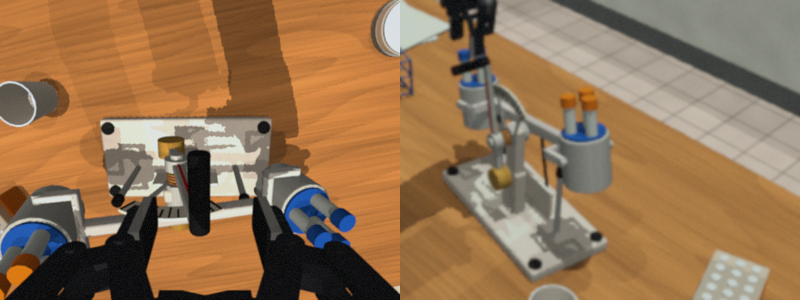

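Request:
jog_arm(
  increments=[
    [0,-0.002,0.012,0,0,0,0.3],
    [0,-0.002,0.024,0,0,0,0.2],
    [0,-0.002,0.036,0,0,0,0.0],
    [0,-0.002,0.0475,0,0,0,0.0],
    [0,-0.002,0.0475,0,0,0,0.0],
  ],
  grip_force=25,
)

```text
clock: 2.55
position: [0.4561, -0.0322, 0.3097]
ee_rot: [0.092, 0.996, -0.001, -0.002]
ft_force: [-0.5, 0.5, -0.9]
grip_width: 0.496
grasp_force: 0.0
```

Request:
jog_arm(
  increments=[
    [0,0,0,0,0,0,-0.3],
    [0,0,0,0,0,0,-0.5],
    [0,0,0,0,0,0,-0.7],
    [0,0,0,0,0,0,-1],
    [0,0,0,0,0,0,-1],
  ],
)

```text
clock: 2.97
position: [0.4575, -0.0324, 0.3133]
ee_rot: [0.092, 0.996, 0.0, 0.0]
ft_force: [0.3, 0.9, 0.5]
grip_width: 0.173
grasp_force: 24.8
```

Request:
jog_arm(
  increments=[
    [0,0,0,0,0,0,-1],
    [0,0,0,0,0,0,-1],
    [0,0,0,0,0,0,-1],
  ],
)

```text
clock: 3.22
position: [0.4576, -0.0323, 0.3132]
ee_rot: [0.092, 0.996, 0.0, 0.0]
ft_force: [-0.2, 0.2, 5.2]
grip_width: 0.169
grasp_force: 25.0
```

```bash
cat > g.py <<'E'
import sys
from h import *
from scipy.linalg import expm, solve_discrete_are
from workcell import get_obs, optics
yaw=-0.188;ex=np.array([np.cos(yaw),np.sin(yaw),0]);ey=np.array([-ex[1],ex[0],0])
A=np.array([.5342,-.0785,.175]);R=.135
a,b,c=1.09,2.94,.2
def pt(s):
    y,z=-.156,.099;C,S=np.cos(s),np.sin(s)
    return A+ex*.0096+ey*(y*C+z*S)+np.array([0,0,z*C-y*S])
def cap(cam):
    hsv=cv2.cvtColor(cam["color"][170:380,350:450],cv2.COLOR_RGB2HSV);H,S,V=[hsv[...,i].astype(int) for i in range(3)]
    m=(H>3)&(H<20)&(S>215)&(V>130);n,l,st,ce=cv2.connectedComponentsWithStats(m.astype(np.uint8))
    k=[i for i in range(1,n) if st[i,4]>=15];w=st[k,4].astype(float)
    return (ce[k]*w[:,None]).sum(0)/w.sum()+[350,170],w.sum()
def swing(uv,cam,off):
    f=lambda s:proj(cam,pt(s[0]))+off-uv
    r=least_squares(f,[.1]);return r.x[0],r.fun
def sphi(o): # sine of lever angle, from tool y
    return (o["position"]-A)@ey/R
E
python3 - <<'E'
from g import *
d=[pickle.load(open(f"d{i}.pkl","rb"))["side"] for i in(0,1)]
uv=[cap(x) for x in d];cs=[optics.camera("side") for _ in range(3)];uv+=[cap(x) for x in cs]
print(uv);off=np.mean([u for u,_ in uv[1:]],0)-proj(d[0],pt(.24));print("off",off)
np.save("off.npy",off)
print([proj(d[0],pt(s)).round(1) for s in(.24,.16,.08,0,-.08)],[swing(u,d[0],off)[0].round(4) for u,_ in uv])
o=get_obs();print(o["clock"],o["position"],o["ft_force"],o["grip_width"],o["grasp_force"],"phi",np.arcsin(sphi(o)))
w=optics.camera("wrist")["color"];cv2.imwrite("pics/m2.png",np.hstack([cv2.resize(w,(400,300)),cv2.resize(cs[0]["color"][170:380,270:550],(400,300))])[:,:,::-1])
E
```

```text
[(array([396.84444444, 238.97777778]), np.float64(135.0)), (array([396.60714286, 239.22857143]), np.float64(140.0)), (array([396.29411765, 239.29411765]), np.float64(136.0)), (array([396.46564885, 239.22900763]), np.float64(131.0)), (array([396.4887218 , 239.12030075]), np.float64(133.0))]
off [0.7296295  0.47628677]
[array([395.7, 238.7]), array([398.4, 245.6]), array([400.8, 252.7]), array([402.9, 259.7]), array([404.6, 266.8])] [np.float64(0.2408), np.float64(0.2393), np.float64(0.2399), np.float64(0.2399), np.float64(0.2409)]
3.3667 [ 0.45754382 -0.0322837   0.3131878 ] [0.07177419 1.83563435 5.91432405] 0.17591600894882103 25.067362189292908 phi 0.23227062541021437
```

View pics/m2.png

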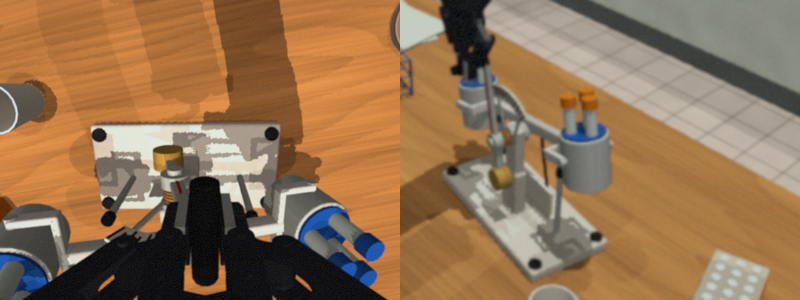

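Request:
jog_arm(
  increments=[
    [0,-0.0027,-0.0005,0,0,0,-1],
    [0,-0.0054,-0.001,0,0,0,-1],
    [0,-0.0081,-0.0015,0,0,0,-1],
    [0,-0.0108,-0.002,0,0,0,-1],
    [0,-0.0135,-0.0025,0,0,0,-1],
  ],
)

```text
clock: 3.83
position: [0.455, -0.0457, 0.3154]
ee_rot: [0.092, 0.996, 0.0, 0.0]
ft_force: [3.7, 1.9, 2.1]
grip_width: 0.177
grasp_force: 24.9
```

```bash
cat > e.py <<'E'
# usage: e.py s_ref [n pictures]
from g import *
import os
sref=float(sys.argv[1]);n=int(sys.argv[2]) if len(sys.argv)>2 else 3
off=np.load("off.npy");L=np.load("log.npy").tolist() if os.path.exists("log.npy") else []
for _ in range(n):
    o=get_obs();cam=optics.camera("side");uv,cnt=cap(cam);s,res=swing(uv,cam,off)
    L.append([o["clock"],np.arcsin(sphi(o)),s])
np.save("log.npy",L);L=np.array(L);now=get_obs();t1=now["clock"];p1=np.arcsin(sphi(now))
print("t %.2f phi %.3f"%(t1,p1),"s",L[-n:,2].round(4),"cnt",cnt,"res",res.round(1),"F",now["ft_force"].round(1),now["grasp_force"].round(0),"z",now["position"][2].round(4))
def step(x,u,dt): # x=[s,w], u=phi+m
    M=np.zeros((3,3));M[0,1]=1;M[1]=[a,-c,b];E=expm(M*dt);return E[:2,:2]@x+E[:2,2]*u
def phit(t):
    i=np.searchsorted(L[:,0],t,side="right")-1
    if i<0: return L[0,1]
    if i==len(L)-1: return L[-1,1]
    if L[i+1,0]-L[i,0]<.1: return L[i,1]
    f=np.clip((t-L[i,0]-.05)/.167,0,1);return L[i,1]*(1-f)+L[i+1,1]*f
off_stop=L[L[:,2]<.228]
W=off_stop[off_stop[:,0]>t1-2.6]
if len(W)>=2:
    dt=1/60;t=W[0,0];X=np.array([[1,0],[0,1],[0,0],[0,0]],float).T;rows=[];y=[]  # s0,w0,m,forced
    while t<t1+1e-6:
        for r in W:
            if abs(r[0]-t)<dt/2: rows.append(X[0,:3]);y.append(r[2]-X[0,3])
        tl=t;X=step(X,np.array([0,0,1,phit(t+dt/2)]),dt);t+=dt
    lo=L[np.argmax(L[:,2]<.228),1];pri=float(open("m0").read()) if os.path.exists("m0") else -.089-lo
    rows=np.array(rows+[[0,0,.001/.03]]);y=np.array(y+[pri*.001/.03])
    q=np.linalg.lstsq(rows,y,rcond=None)[0];z=X[:,:3]@q+X[:,3];m=q[2]
    rms=np.std((rows@q-y)[:-1]);print("s %.4f w %.4f m %.4f rms %.4f N %d"%(z[0],z[1],m,rms,len(W)))
    T=.417+.05*n;k=int(round(T/dt))
    def roll(x,p0,p):
        for i in range(k):
            f=min(1,(i+.5)*dt/.167);x=step(x,p0*(1-f)+p*f,dt)
        return x
    F=np.zeros((3,3));
    F[:2,0]=roll(np.array([1.,0]),0,0);F[:2,1]=roll(np.array([0,1.]),0,0);F[:2,2]=roll(np.zeros(2),1,0)
    B=np.zeros((3,1));B[:2,0]=roll(np.zeros(2),0,1);B[2]=1
    Q=np.diag([1,.2,0]);Rr=np.array([[.3]]);P=solve_discrete_are(F,B,Q+1e-9*np.eye(3),Rr)
    K=np.linalg.solve(Rr+B.T@P@B,B.T@P@F)[0];eq=-m-a/b*sref
    pn=eq-K@np.array([z[0]-sref,z[1],p1-eq]);pred=roll(z,p1+m,pn+m)
    print("phi_new %.3f (eq %.3f) pred s,w"%(pn,eq),pred.round(3),"if held",roll(z,p1+m,p1+m).round(3))
else: pn=p1-.03
print("ROW y %.4f z %.4f ; for -0.03: y %.4f z %.4f"%(R*(np.sin(pn)-np.sin(p1)),-R*(np.cos(pn)-np.cos(p1)),R*(np.sin(p1-.03)-np.sin(p1)),-R*(np.cos(p1-.03)-np.cos(p1))))
E
python3 e.py 0 2
```

```text
Traceback (most recent call last):
  File "e.py", line 10, in <module>
    print("t %.2f phi %.3f"%(t1,p1),"s",L[-n:,2].round(4),"cnt",cnt,"res",res.round(1),"F",now["ft_force"].round(1),now["grasp_force"].round(0),"z",now["position"][2].round(4))
                                                                                                                    ^^^^^^^^^^^^^^^^^^^^^^^^
AttributeError: 'float' object has no attribute 'round'
```

```bash
sed -i 's/now\["grasp_force"\].round(0)/round(float(now["grasp_force"]))/; s/now\["position"\]\[2\].round(4)/round(float(now["position"][2]),4)/' e.py; python3 e.py 0 1
```

```text
t 3.98 phi 0.129 s [0.241] cnt 138.0 res [-0.1  0. ] F [2.3 1.9 2.3] 25 z 0.3154
ROW y -0.0040 z -0.0005 ; for -0.03: y -0.0040 z -0.0005
```

Request:
jog_arm(
  increments=[
    [0,-0.001,-0.0001,0,0,0,-1],
    [0,-0.002,-0.0002,0,0,0,-1],
    [0,-0.003,-0.0004,0,0,0,-1],
    [0,-0.004,-0.0005,0,0,0,-1],
  ],
)

```text
clock: 4.32
position: [0.4543, -0.0497, 0.316]
ee_rot: [0.092, 0.996, 0.0, 0.0]
ft_force: [3.2, 2.8, 4.9]
grip_width: 0.176
grasp_force: 25.1
```

```bash
python3 e.py 0 2
```

```text
t 4.42 phi 0.098 s [0.238  0.2389] cnt 140.0 res [-0.1  0. ] F [2.8 2.6 5.5] 25 z 0.3161
ROW y -0.0040 z -0.0003 ; for -0.03: y -0.0040 z -0.0003
```

Request:
jog_arm(
  increments=[
    [0,-0.001,-0.0001,0,0,0,-1],
    [0,-0.002,-0.0002,0,0,0,-1],
    [0,-0.003,-0.0002,0,0,0,-1],
    [0,-0.004,-0.0003,0,0,0,-1],
  ],
)

```text
clock: 4.75
position: [0.4535, -0.0538, 0.3161]
ee_rot: [0.092, 0.996, -0.0, 0.0]
ft_force: [4.2, 1.5, 2.8]
grip_width: 0.179
grasp_force: 25.1
```

```bash
python3 e.py 0 2
```

```text
t 4.85 phi 0.067 s [0.2383 0.2375] cnt 141.0 res [-0.1  0.1] F [4.6 1.  3.7] 25 z 0.3161
ROW y -0.0040 z -0.0002 ; for -0.03: y -0.0040 z -0.0002
```

Request:
jog_arm(
  increments=[
    [0,-0.001,0,0,0,0,-1],
    [0,-0.002,-0.0001,0,0,0,-1],
    [0,-0.003,-0.0001,0,0,0,-1],
    [0,-0.004,-0.0002,0,0,0,-1],
  ],
)

```text
clock: 5.18
position: [0.4527, -0.0576, 0.3163]
ee_rot: [0.092, 0.996, 0.0, 0.0]
ft_force: [4.5, 1.1, 3.8]
grip_width: 0.177
grasp_force: 25.2
```

```bash
python3 e.py 0 3
```

```text
t 5.33 phi 0.039 s [0.2418 0.2397 0.2377] cnt 142.0 res [-0.4  0.1] F [5.3 0.8 4.2] 25 z 0.3163
ROW y -0.0040 z -0.0001 ; for -0.03: y -0.0040 z -0.0001
```

Request:
jog_arm(
  increments=[
    [0,-0.001,0,0,0,0,-1],
    [0,-0.002,0,0,0,0,-1],
    [0,-0.003,0,0,0,0,-1],
    [0,-0.004,0,0,0,0,-1],
  ],
)

```text
clock: 5.67
position: [0.452, -0.0614, 0.3162]
ee_rot: [0.092, 0.996, 0.0, 0.0]
ft_force: [5.0, 0.9, 3.5]
grip_width: 0.174
grasp_force: 25.2
```

```bash
python3 e.py 0 3
```

```text
t 5.82 phi 0.010 s [0.2394 0.2389 0.2427] cnt 140.0 res [-0.3  0.1] F [5.1 2.1 4.8] 25 z 0.3163
ROW y -0.0040 z 0.0000 ; for -0.03: y -0.0040 z 0.0000
```

Request:
jog_arm(
  increments=[
    [0,-0.001,0,0,0,0,-1],
    [0,-0.002,0,0,0,0,-1],
    [0,-0.003,0,0,0,0,-1],
    [0,-0.004,0,0,0,0,-1],
  ],
)

```text
clock: 6.15
position: [0.4512, -0.0654, 0.3162]
ee_rot: [0.092, 0.996, 0.0, 0.0]
ft_force: [5.7, 1.7, 2.3]
grip_width: 0.18
grasp_force: 25.2
```

```bash
python3 e.py 0 3
```

```text
t 6.30 phi -0.020 s [0.2426 0.2399 0.2415] cnt 144.0 res [ 0.2 -0.1] F [5.6 1.2 2.7] 25 z 0.3162
ROW y -0.0040 z 0.0001 ; for -0.03: y -0.0040 z 0.0001
```

Request:
jog_arm(
  increments=[
    [0,-0.001,0,0,0,0,-1],
    [0,-0.002,0,0,0,0,-1],
    [0,-0.003,0.0001,0,0,0,-1],
    [0,-0.004,0.0001,0,0,0,-1],
  ],
)

```text
clock: 6.63
position: [0.4504, -0.0694, 0.316]
ee_rot: [0.092, 0.996, -0.0, -0.0]
ft_force: [6.3, 1.1, 2.6]
grip_width: 0.175
grasp_force: 25.1
```

```bash
python3 e.py 0 3
```

```text
t 6.78 phi -0.050 s [0.2423 0.2402 0.238 ] cnt 129.0 res [-0.2  0.1] F [5.5 1.9 2.6] 25 z 0.3161
ROW y -0.0040 z 0.0003 ; for -0.03: y -0.0040 z 0.0003
```

Request:
jog_arm(
  increments=[
    [0,-0.001,0.0001,0,0,0,-1],
    [0,-0.002,0.0001,0,0,0,-1],
    [0,-0.003,0.0002,0,0,0,-1],
    [0,-0.004,0.0003,0,0,0,-1],
  ],
)

```text
clock: 7.12
position: [0.4496, -0.0734, 0.3158]
ee_rot: [0.092, 0.996, -0.0, -0.0]
ft_force: [4.3, 1.2, 2.3]
grip_width: 0.176
grasp_force: 25.2
```

```bash
python3 e.py 0 3
```

```text
t 7.27 phi -0.080 s [0.2387 0.2442 0.2438] cnt 137.0 res [ 0.2 -0.1] F [5.  1.  2.1] 25 z 0.3158
ROW y -0.0040 z 0.0004 ; for -0.03: y -0.0040 z 0.0004
```

Request:
jog_arm(
  increments=[
    [0,-0.001,0.0001,0,0,0,-1],
    [0,-0.002,0.0002,0,0,0,-1],
    [0,-0.003,0.0003,0,0,0,-1],
    [0,-0.004,0.0004,0,0,0,-1],
  ],
)

```text
clock: 7.6
position: [0.4488, -0.0772, 0.3154]
ee_rot: [0.092, 0.996, 0.0, -0.0]
ft_force: [5.0, 1.3, 3.0]
grip_width: 0.178
grasp_force: 25.2
```

```bash
python3 e.py 0 3
```

```text
t 7.75 phi -0.110 s [0.2377 0.2393 0.2384] cnt 137.0 res [-0.4  0.2] F [3.6 0.8 1.5] 25 z 0.3154
ROW y -0.0040 z 0.0005 ; for -0.03: y -0.0040 z 0.0005
```

Request:
jog_arm(
  increments=[
    [0,-0.001,0.0001,0,0,0,-1],
    [0,-0.002,0.0002,0,0,0,-1],
    [0,-0.003,0.0004,0,0,0,-1],
    [0,-0.004,0.0005,0,0,0,-1],
  ],
)

```text
clock: 8.08
position: [0.4481, -0.0811, 0.315]
ee_rot: [0.092, 0.996, 0.0, -0.0]
ft_force: [2.0, 0.6, 5.4]
grip_width: 0.177
grasp_force: 25.3
```

```bash
python3 e.py 0 3
```

```text
t 8.23 phi -0.140 s [0.2244 0.2262 0.2208] cnt 129.0 res [-0.1  0. ] F [1.7 2.  5.6] 25 z 0.315Traceback (most recent call last):
  File "e.py", line 26, in <module>
    tl=t;X=step(X,np.array([0,0,1,phit(t+dt/2)]),dt);t+=dt
           ~~~~^^^^^^^^^^^^^^^^^^^^^^^^^^^^^^^^^^^^^
  File "e.py", line 12, in step
    M=np.zeros((3,3));M[0,1]=1;M[1]=[a,-c,b];E=expm(M*dt);return E[:2,:2]@x+E[:2,2]*u
                                                                            ~~~~~~~^~
ValueError: operands could not be broadcast together with shapes (2,) (4,)
```

```bash
sed -i 's/E\[:2,2\]\*u/np.multiply.outer(E[:2,2],u)/' e.py; echo 0.025 > m0; python3 e.py 0 2
```

```text
t 8.33 phi -0.139 s [0.2173 0.2093] cnt 136.0 res [-0.1  0. ] F [2.1 0.3 4.4] 25 z 0.3151
s 0.2041 w -0.1148 m -0.0208 rms 0.0019 N 5
phi_new -0.081 (eq 0.021) pred s,w [ 0.128 -0.174] if held [ 0.112 -0.247]
ROW y 0.0078 z -0.0009 ; for -0.03: y -0.0040 z 0.0006
```

Request:
jog_arm(
  increments=[
    [0,0.005,-0.0006,0,0,0,-1],
    [0,0.01,-0.001,0,0,0,-1],
    [0,0.01,-0.001,0,0,0,-1],
  ],
)

```text
clock: 8.58
position: [0.45, -0.0707, 0.316]
ee_rot: [0.092, 0.996, -0.001, -0.0]
ft_force: [-0.1, -1.8, 5.7]
grip_width: 0.174
grasp_force: 25.4
```

```bash
python3 e.py 0 3
```

```text
t 8.73 phi -0.066 s [0.1779 0.176  0.1693] cnt 141.0 res [-0.6  0.2] F [ 1.1 -1.8  5.4] 25 z 0.3159
s 0.1628 w -0.0986 m 0.0039 rms 0.0018 N 8
phi_new -0.086 (eq -0.004) pred s,w [ 0.099 -0.136] if held [ 0.106 -0.107]
ROW y -0.0028 z 0.0002 ; for -0.03: y -0.0040 z 0.0003
```

Request:
jog_arm(
  increments=[
    [0,-0.001,0.0001,0,0,0,-1],
    [0,-0.002,0.0002,0,0,0,-1],
    [0,-0.002,0.0002,0,0,0,-1],
  ],
)

```text
clock: 8.98
position: [0.4495, -0.0735, 0.3158]
ee_rot: [0.092, 0.996, -0.0, -0.0]
ft_force: [0.9, -1.3, 5.1]
grip_width: 0.178
grasp_force: 25.4
```

```bash
python3 e.py 0 3
```

```text
t 9.13 phi -0.080 s [0.1392 0.1281 0.1274] cnt 134.0 res [-0.5  0.2] F [ 0.5 -1.   5.9] 25 z 0.3158
s 0.1176 w -0.1252 m -0.0004 rms 0.0020 N 11
phi_new -0.007 (eq 0.000) pred s,w [ 0.054 -0.091] if held [ 0.029 -0.194]
ROW y 0.0098 z -0.0004 ; for -0.03: y -0.0040 z 0.0004
```

Request:
jog_arm(
  increments=[
    [0,0.005,-0.0003,0,0,0,-1],
    [0,0.01,-0.0004,0,0,0,-1],
    [0,0.01,-0.0004,0,0,0,-1],
    [0,0.01,-0.0004,0,0,0,-1],
  ],
)

```text
clock: 9.47
position: [0.4514, -0.0629, 0.316]
ee_rot: [0.092, 0.996, -0.0, -0.0]
ft_force: [0.2, -2.0, 2.2]
grip_width: 0.18
grasp_force: 25.3
```

```bash
echo 0.0 > m0; python3 e.py 0 3
```

```text
t 9.62 phi -0.005 s [0.0835 0.082  0.0834] cnt 104.0 res [-0.5  0.2] F [ 0.3 -1.9  1.9] 25 z 0.316
s 0.0745 w -0.0652 m 0.0060 rms 0.0024 N 14
phi_new -0.033 (eq -0.006) pred s,w [ 0.041 -0.06 ] if held [ 0.051 -0.021]
ROW y -0.0038 z 0.0001 ; for -0.03: y -0.0040 z 0.0001
```

Request:
jog_arm(
  increments=[
    [0,-0.0015,0,0,0,0,-1],
    [0,-0.003,0.0001,0,0,0,-1],
    [0,-0.003,0.0001,0,0,0,-1],
  ],
)

```text
clock: 9.87
position: [0.4508, -0.0665, 0.3159]
ee_rot: [0.092, 0.996, 0.0, -0.0]
ft_force: [0.2, -0.3, 1.4]
grip_width: 0.179
grasp_force: 25.2
```

```bash
sed -i 's/>=15\]/>=3 and 375<ce[i,0]+350<425 and 222<ce[i,1]+170<290]/' g.py; python3 e.py 0 3; python3 - <<'E'
from g import *
c=optics.camera("side");hsv=cv2.cvtColor(c["color"][210:300,370:430],cv2.COLOR_RGB2HSV);H,S,V=[hsv[...,i].astype(int) for i in range(3)]
m=(H>3)&(H<20)&(S>215)&(V>130);print(blobs(m,1),cap(c))
im=c["color"][210:300,370:430];cv2.imwrite("pics/m3.png",cv2.resize(np.hstack([im,np.repeat(m[...,None]*255,3,2).astype(np.uint8)]),None,fx=5,fy=5,interpolation=0)[:,:,::-1])
E
```

```text
t 10.02 phi -0.026 s [0.0717 0.0625 0.0567] cnt 103.0 res [-0.5  0.2] F [ 0.4 -0.2  0.2] 25 z 0.316
s 0.0573 w -0.0440 m 0.0083 rms 0.0030 N 17
phi_new -0.030 (eq -0.008) pred s,w [ 0.032 -0.047] if held [ 0.034 -0.041]
ROW y -0.0005 z 0.0000 ; for -0.03: y -0.0040 z 0.0002
[(np.int32(81), [37.2, 44.7], [32, 38, 11, 15]), (np.int32(33), [23.3, 45.1], [20, 42, 8, 7])] (array([403.15789474, 254.78947368]), np.float64(114.0))
```

View pics/m3.png

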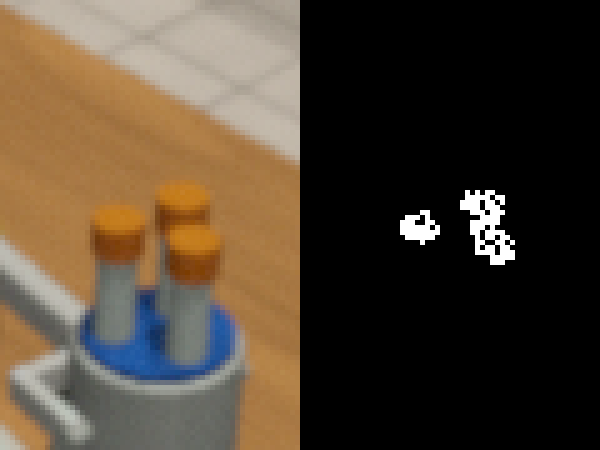

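```bash
sed -i 's/(H<20)&(S>215)/(H<26)\&(S>215)/' g.py; python3 - <<'E'
from g import *
d=[pickle.load(open(f"d{i}.pkl","rb"))["side"] for i in(0,1)]
u=[cap(x) for x in d];print(u);off=np.mean([x for x,_ in u],0)-proj(d[0],pt(.24));print(off);np.save("off.npy",off)
E
python3 e.py 0 2
```

```text
[(array([396.84444444, 238.97777778]), np.float64(135.0)), (array([396.60714286, 239.22857143]), np.float64(140.0))]
[0.99151536 0.36146201]
t 10.17 phi -0.026 s [0.0537 0.0491] cnt 96.0 res [-1.1  0.3] F [-0.1 -0.  -0.2] 25 z 0.316
s 0.0487 w -0.0460 m 0.0073 rms 0.0030 N 19
phi_new -0.019 (eq -0.007) pred s,w [ 0.027 -0.04 ] if held [ 0.025 -0.049]
ROW y 0.0010 z -0.0000 ; for -0.03: y -0.0040 z 0.0002
```

Request:
jog_arm(
  increments=[
    [0,0.001,0,0,0,0,-1],
    [0,0.001,0,0,0,0,-1],
  ],
)

```text
clock: 10.33
position: [0.451, -0.0652, 0.316]
ee_rot: [0.092, 0.996, -0.0, -0.0]
ft_force: [-1.3, 0.3, -0.5]
grip_width: 0.178
grasp_force: 25.1
```

```bash
python3 e.py 0 2; python3 - <<'E'
from g import *
c=optics.camera("side");np.save("im.npy",c["color"])
hsv=cv2.cvtColor(c["color"],cv2.COLOR_RGB2HSV)
u,v=cap(c)[0].round().astype(int);print(u,v);print("cap",hsv[v-6:v+8:2,u-1:u+8:2].tolist())
w=hsv[215:240,372:385].reshape(-1,3);print("wood",np.percentile(w,[2,50,98],axis=0))
E
```

```text
t 10.43 phi -0.019 s [0.0356 0.0278] cnt 104.0 res [-0.9  0.3] F [ 0.2 -0.2 -0.5] 25 z 0.316
s 0.0302 w -0.0536 m 0.0048 rms 0.0034 N 21
phi_new 0.010 (eq -0.005) pred s,w [ 0.009 -0.024] if held [ 0.001 -0.061]
ROW y 0.0040 z -0.0000 ; for -0.03: y -0.0040 z 0.0001
404 258
cap [[[17, 214, 188], [17, 214, 195], [17, 220, 196], [17, 219, 196], [17, 211, 193]], [[15, 217, 133], [16, 213, 170], [17, 215, 184], [16, 213, 182], [15, 201, 161]], [[15, 240, 104], [14, 219, 122], [13, 211, 133], [14, 213, 133], [13, 196, 130]], [[15, 225, 110], [15, 221, 143], [16, 213, 175], [16, 210, 183], [16, 206, 176]], [[14, 127, 124], [17, 220, 187], [17, 215, 196], [17, 213, 196], [17, 212, 197]], [[16, 63, 110], [17, 219, 169], [17, 210, 194], [18, 231, 194], [17, 222, 195]], [[17, 53, 97], [13, 209, 111], [15, 230, 144], [16, 225, 154], [15, 218, 158]]]
wood [[ 15.    48.32 161.  ]
 [ 16.   152.   165.  ]
 [ 17.   158.   187.56]]
```

Request:
jog_arm(
  increments=[
    [0,0.002,0,0,0,0,-1],
    [0,0.004,0,0,0,0,-1],
    [0,0.004,0,0,0,0,-1],
  ],
)

```text
clock: 10.73
position: [0.4518, -0.0613, 0.316]
ee_rot: [0.092, 0.996, -0.0, -0.0]
ft_force: [-1.7, -2.5, 0.6]
grip_width: 0.174
grasp_force: 25.2
```

```bash
sed -i 's/(S>215)&(V>130)/(S>185)\&(V>90)/' g.py; echo 0.003 > m0; python3 - <<'E'
from g import *
d=[pickle.load(open(f"d{i}.pkl","rb"))["side"] for i in(0,1)]
u=[cap(x) for x in d];print(u);off=np.mean([x for x,_ in u],0)-proj(d[0],pt(.24));print(off);np.save("off.npy",off)
L=np.load("log.npy");print(L[-1],swing(cap({"color":np.load("im.npy")})[0],d[0],off));L[:,2]=.3;np.save("log.npy",L)
E
python3 e.py 0 4
```

```text
[(array([396.08914729, 238.90697674]), np.float64(258.0)), (array([396.13043478, 239.03162055]), np.float64(253.0))]
[0.37551275 0.22758605]
[10.3833     -0.0189281   0.02776314] (np.float64(0.012172307834458043), array([-0.44262329,  0.12265796]))
t 10.93 phi 0.009 s [-0.0138 -0.0164 -0.0229 -0.0263] cnt 301.0 res [-0.4  0.1] F [-2.4 -1.6  0.1] 25 z 0.316
s -0.0322 w -0.0859 m 0.0001 rms 0.0008 N 4
phi_new 0.100 (eq -0.000) pred s,w [-0.049  0.044] if held [-0.087 -0.099]
ROW y 0.0123 z 0.0007 ; for -0.03: y -0.0040 z 0.0000
```

Request:
jog_arm(
  increments=[
    [0,0.006,0.0002,0,0,0,-1],
    [0,0.0125,0.0007,0,0,0,-1],
    [0,0.0125,0.0007,0,0,0,-1],
  ],
)

```text
clock: 11.18
position: [0.4544, -0.0476, 0.3154]
ee_rot: [0.091, 0.996, 0.0, 0.0]
ft_force: [-2.6, -0.9, 4.5]
grip_width: 0.177
grasp_force: 25.2
```

```bash
python3 e.py 0 3
```

```text
t 11.33 phi 0.105 s [-0.05   -0.0511 -0.0514] cnt 301.0 res [-0.3  0.1] F [-5.1  0.2  4.1] 25 z 0.3156
s -0.0521 w 0.0052 m -0.0001 rms 0.0007 N 7
phi_new 0.032 (eq 0.000) pred s,w [-0.034  0.045] if held [-0.009  0.148]
ROW y -0.0098 z -0.0007 ; for -0.03: y -0.0040 z -0.0004
```

Request:
jog_arm(
  increments=[
    [0,-0.005,-0.0004,0,0,0,-1],
    [0,-0.0095,-0.0007,0,0,0,-1],
    [0,-0.0095,-0.0007,0,0,0,-1],
    [0,-0.0095,-0.0007,0,0,0,-1],
  ],
)

```text
clock: 11.67
position: [0.4525, -0.0587, 0.3162]
ee_rot: [0.093, 0.996, 0.0, 0.0]
ft_force: [-2.3, 2.2, 4.0]
grip_width: 0.182
grasp_force: 25.3
```

```bash
python3 e.py 0 3
```

```text
t 11.82 phi 0.034 s [-0.0482 -0.0476 -0.0453] cnt 296.0 res [-0.4  0.1] F [-2.3  2.1  3.8] 25 z 0.3162
s -0.0444 w 0.0241 m -0.0054 rms 0.0007 N 10
phi_new 0.028 (eq 0.005) pred s,w [-0.027  0.037] if held [-0.025  0.045]
ROW y -0.0007 z -0.0000 ; for -0.03: y -0.0040 z -0.0001
```

Request:
jog_arm(
  increments=[
    [0,-0.0005,0,0,0,0,-1],
    [0,-0.0005,0,0,0,0,-1],
    [0,-0.0005,0,0,0,0,-1],
    [0,-0.0005,0,0,0,0,-1],
    [0,-0.0005,0,0,0,0,-1],
  ],
)

```text
clock: 12.23
position: [0.4524, -0.0589, 0.3162]
ee_rot: [0.092, 0.996, 0.0, 0.0]
ft_force: [-2.3, 1.8, 5.5]
grip_width: 0.173
grasp_force: 25.5
```

```bash
python3 e.py 0 3
```

```text
t 12.38 phi 0.029 s [-0.035  -0.0339 -0.032 ] cnt 294.0 res [-0.3  0.1] F [-3.2  2.8  5. ] 25 z 0.3162
s -0.0299 w 0.0327 m -0.0070 rms 0.0006 N 13
phi_new 0.008 (eq 0.007) pred s,w [-0.013  0.023] if held [-0.006  0.053]
ROW y -0.0029 z -0.0001 ; for -0.03: y -0.0040 z -0.0001
```

Request:
jog_arm(
  increments=[
    [0,-0.0015,0,0,0,0,-1],
    [0,-0.003,-0.0001,0,0,0,-1],
    [0,-0.003,-0.0001,0,0,0,-1],
    [0,-0.003,-0.0001,0,0,0,-1],
    [0,-0.003,-0.0001,0,0,0,-1],
  ],
)

```text
clock: 12.8
position: [0.4519, -0.0619, 0.3161]
ee_rot: [0.092, 0.996, -0.0, 0.0]
ft_force: [-1.6, 2.0, 2.3]
grip_width: 0.175
grasp_force: 25.3
```

```bash
python3 e.py 0 3
```

```text
t 12.95 phi 0.007 s [-0.0165 -0.0158 -0.0137] cnt 300.0 res [-0.2  0.1] F [-0.1  1.3  1.7] 25 z 0.3161
s -0.0126 w 0.0232 m -0.0065 rms 0.0006 N 16
phi_new 0.001 (eq 0.006) pred s,w [-0.004  0.009] if held [-0.002  0.017]
ROW y -0.0008 z -0.0000 ; for -0.03: y -0.0040 z 0.0000
```

Request:
jog_arm(
  increments=[
    [0,-0.001,0,0,0,0,-1],
    [0,-0.001,0,0,0,0,-1],
    [0,-0.001,0,0,0,0,-1],
    [0,-0.001,0,0,0,0,-1],
    [0,-0.001,0,0,0,0,-1],
  ],
)

```text
clock: 13.37
position: [0.4517, -0.0629, 0.3161]
ee_rot: [0.092, 0.996, 0.0, 0.0]
ft_force: [0.7, 1.0, 0.7]
grip_width: 0.175
grasp_force: 25.2
```

```bash
python3 e.py 0 4
```

```text
t 13.57 phi -0.001 s [-0.0082 -0.0077 -0.0061 -0.007 ] cnt 290.0 res [-0.2  0.1] F [1.7 2.8 1. ] 25 z 0.3162
s -0.0066 w 0.0009 m -0.0072 rms 0.0006 N 16
phi_new 0.015 (eq 0.007) pred s,w [-0.005  0.006] if held [-0.012 -0.018]
ROW y 0.0021 z 0.0000 ; for -0.03: y -0.0040 z 0.0001
```

Request:
jog_arm(
  increments=[
    [0,0.001,0,0,0,0,-1],
    [0,0.002,0,0,0,0,-1],
    [0,0.002,0,0,0,0,-1],
    [0,0.002,0,0,0,0,-1],
    [0,0.002,0,0,0,0,-1],
  ],
)

```text
clock: 13.98
position: [0.452, -0.061, 0.3162]
ee_rot: [0.092, 0.996, -0.0, 0.0]
ft_force: [0.5, 2.0, 0.7]
grip_width: 0.179
grasp_force: 25.1
```

```bash
python3 e.py 0 4
```

```text
t 14.18 phi 0.013 s [-0.0045 -0.004  -0.0024 -0.0028] cnt 296.0 res [-0.5  0.1] F [1.4 1.3 0.7] 25 z 0.3162
s -0.0026 w 0.0095 m -0.0063 rms 0.0007 N 17
phi_new 0.000 (eq 0.006) pred s,w [0.001 0.001] if held [0.007 0.021]
ROW y -0.0018 z -0.0000 ; for -0.03: y -0.0040 z 0.0000
```

Steady near level; I can lengthen the cycle to two jogs.

Request:
jog_arm(
  increments=[
    [0,-0.001,0,0,0,0,-1],
    [0,-0.0018,0,0,0,0,-1],
    [0,-0.0018,0,0,0,0,-1],
    [0,-0.0018,0,0,0,0,-1],
    [0,-0.0018,0,0,0,0,-1],
  ],
)

```text
clock: 14.6
position: [0.4517, -0.0627, 0.3161]
ee_rot: [0.092, 0.996, 0.0, 0.0]
ft_force: [1.9, 2.4, 0.1]
grip_width: 0.173
grasp_force: 25.1
```

```bash
python3 e.py 0 4
```

```text
t 14.80 phi 0.001 s [0.0038 0.0057 0.0053 0.0051] cnt 290.0 res [-0.3  0.1] F [ 2.5  2.1 -0. ] 25 z 0.3162
s 0.0059 w 0.0081 m -0.0052 rms 0.0009 N 18
phi_new -0.007 (eq 0.005) pred s,w [ 0.007 -0.007] if held [0.01  0.005]
ROW y -0.0010 z 0.0000 ; for -0.03: y -0.0040 z 0.0001
```

Request:
jog_arm(
  increments=[
    [0,0.0008,0,0,0,0,-1],
    [0,0.0008,0,0,0,0,-1],
    [0,0.0008,0,0,0,0,-1],
    [0,0.0008,0,0,0,0,-1],
    [0,0.0008,0,0,0,0,-1],
  ],
)

```text
clock: 15.22
position: [0.4518, -0.0619, 0.3162]
ee_rot: [0.092, 0.996, 0.0, 0.0]
ft_force: [2.5, 1.5, -1.0]
grip_width: 0.179
grasp_force: 25.0
```

```bash
python3 e.py 0 4
```

```text
t 15.42 phi 0.007 s [0.0107 0.011  0.0138 0.0149] cnt 295.0 res [-0.3  0.1] F [ 3.3  1.4 -1. ] 25 z 0.3162
s 0.0153 w 0.0196 m -0.0039 rms 0.0007 N 18
phi_new -0.028 (eq 0.004) pred s,w [ 0.018 -0.018] if held [0.032 0.037]
ROW y -0.0047 z 0.0000 ; for -0.03: y -0.0040 z 0.0000
```

Request:
jog_arm(
  increments=[
    [0,-0.0025,0,0,0,0,-1],
    [0,-0.0047,0,0,0,0,-1],
    [0,-0.0047,0,0,0,0,-1],
    [0,-0.0047,0,0,0,0,-1],
    [0,-0.0047,0,0,0,0,-1],
  ],
)

```text
clock: 15.83
position: [0.451, -0.0668, 0.3164]
ee_rot: [0.092, 0.996, 0.0, 0.0]
ft_force: [0.7, 1.4, 3.7]
grip_width: 0.178
grasp_force: 25.2
```

```bash
python3 e.py 0 4
```

```text
t 16.03 phi -0.029 s [0.0177 0.0178 0.0152 0.015 ] cnt 293.0 res [-0.2  0.1] F [1.1 0.9 5. ] 25 z 0.3164
s 0.0143 w -0.0238 m -0.0044 rms 0.0008 N 18
phi_new 0.015 (eq 0.004) pred s,w [ 0.002 -0.008] if held [-0.016 -0.076]
ROW y 0.0059 z -0.0000 ; for -0.03: y -0.0040 z 0.0002
```

Request:
jog_arm(
  increments=[
    [0,0.003,0,0,0,0,-1],
    [0,0.006,0,0,0,0,-1],
    [0,0.006,0,0,0,0,-1],
    [0,0.006,0,0,0,0,-1],
    [0,0.006,0,0,0,0,-1],
  ],
)

```text
clock: 16.45
position: [0.452, -0.0611, 0.3164]
ee_rot: [0.092, 0.996, -0.0, -0.0]
ft_force: [-1.3, -0.4, 6.3]
grip_width: 0.179
grasp_force: 25.4
```

```bash
python3 e.py 0 4
```

```text
t 16.65 phi 0.013 s [0.0035 0.0025 0.0034 0.0013] cnt 295.0 res [-0.3  0.1] F [-0.5 -0.7  6. ] 25 z 0.3164
s 0.0007 w -0.0120 m -0.0046 rms 0.0008 N 18
phi_new 0.012 (eq 0.005) pred s,w [-0.002  0.001] if held [-0.002  0.002]
ROW y -0.0001 z -0.0000 ; for -0.03: y -0.0040 z 0.0000
```

Request:
jog_arm(
  increments=[
    [0,0,0,0,0,0,-1],
    [0,0,0,0,0,0,-1],
    [0,0,0,0,0,0,-1],
    [0,0,0,0,0,0,-1],
    [0,0,0,0,0,0,-1],
  ],
)

```text
clock: 17.07
position: [0.452, -0.0611, 0.3164]
ee_rot: [0.092, 0.996, -0.0, -0.0]
ft_force: [-0.9, -1.8, 5.6]
grip_width: 0.175
grasp_force: 25.5
```

```bash
python3 e.py 0 4
```

```text
t 17.27 phi 0.013 s [-0.0016 -0.001  -0.0006 -0.0007] cnt 295.0 res [-0.3  0.1] F [-0.2 -0.9  5.5] 25 z 0.3164
s -0.0008 w 0.0043 m -0.0044 rms 0.0007 N 18
phi_new 0.000 (eq 0.004) pred s,w [ 0.001 -0.   ] if held [0.006 0.019]
ROW y -0.0017 z -0.0000 ; for -0.03: y -0.0040 z 0.0000
```

Request:
jog_arm(
  increments=[
    [0,-0.001,0,0,0,0,-1],
    [0,-0.001,0,0,0,0,-1],
    [0,-0.001,0,0,0,0,-1],
    [0,-0.001,0,0,0,0,-1],
  ],
)

```text
clock: 17.6
position: [0.4518, -0.062, 0.3164]
ee_rot: [0.092, 0.996, -0.0, 0.0]
ft_force: [0.5, -0.4, 5.8]
grip_width: 0.176
grasp_force: 25.4
```

```bash
python3 e.py 0 4
```

```text
t 17.80 phi 0.006 s [0.0014 0.0029 0.0031 0.0025] cnt 301.0 res [-0.3  0.1] F [-0.2 -0.5  6.3] 25 z 0.3164
s 0.0036 w 0.0094 m -0.0040 rms 0.0007 N 20
phi_new -0.008 (eq 0.004) pred s,w [ 0.006 -0.005] if held [0.011 0.016]
ROW y -0.0018 z 0.0000 ; for -0.03: y -0.0040 z 0.0000
```

Request:
jog_arm(
  increments=[
    [0,-0.001,0,0,0,0,-1],
    [0,-0.002,0,0,0,0,-1],
    [0,-0.002,0,0,0,0,-1],
    [0,-0.002,0,0,0,0,-1],
    [0,-0.002,0,0,0,0,-1],
  ],
)

```text
clock: 18.22
position: [0.4515, -0.0638, 0.3164]
ee_rot: [0.092, 0.996, -0.0, 0.0]
ft_force: [-0.0, 0.2, 5.5]
grip_width: 0.177
grasp_force: 25.4
```

```bash
python3 e.py 0 4
```

```text
t 18.42 phi -0.007 s [0.0042 0.004  0.0044 0.0026] cnt 296.0 res [-0.3  0.1] F [-0.3  0.4  6.4] 25 z 0.3164
s 0.0031 w -0.0088 m -0.0045 rms 0.0007 N 20
phi_new 0.010 (eq 0.004) pred s,w [-0.001 -0.001] if held [-0.008 -0.029]
ROW y 0.0024 z 0.0000 ; for -0.03: y -0.0040 z 0.0001
```

Request:
jog_arm(
  increments=[
    [0,0.0015,0,0,0,0,-1],
    [0,0.0015,0,0,0,0,-1],
    [0,0.0015,0,0,0,0,-1],
    [0,0.0015,0,0,0,0,-1],
  ],
)

```text
clock: 18.75
position: [0.4517, -0.0624, 0.3164]
ee_rot: [0.092, 0.996, -0.0, -0.0]
ft_force: [-0.6, -1.0, 4.9]
grip_width: 0.175
grasp_force: 25.4
```

```bash
python3 e.py 0 4
```

```text
t 18.95 phi 0.003 s [-0.0023 -0.0022 -0.0035 -0.0025] cnt 295.0 res [-0.4  0.1] F [-0.3 -0.6  6.4] 25 z 0.3164
s -0.0046 w -0.0154 m -0.0052 rms 0.0006 N 20
phi_new 0.023 (eq 0.005) pred s,w [-0.008  0.007] if held [-0.016 -0.024]
ROW y 0.0027 z 0.0000 ; for -0.03: y -0.0040 z 0.0000
```

Request:
jog_arm(
  increments=[
    [0,0.0015,0,0,0,0,-1],
    [0,0.0028,0,0,0,0,-1],
    [0,0.0028,0,0,0,0,-1],
    [0,0.0028,0,0,0,0,-1],
    [0,0.0028,0,0,0,0,-1],
  ],
)

```text
clock: 19.37
position: [0.4522, -0.06, 0.3164]
ee_rot: [0.093, 0.996, -0.001, -0.0]
ft_force: [-0.0, -2.0, 6.0]
grip_width: 0.178
grasp_force: 25.5
```

```bash
python3 e.py 0.1 4
```

```text
t 19.57 phi 0.021 s [-0.005  -0.0039 -0.0052 -0.0038] cnt 297.0 res [-0.4  0.1] F [-0.2 -1.8  6.3] 25 z 0.3164
s -0.0036 w 0.0127 m -0.0041 rms 0.0009 N 20
phi_new 0.053 (eq -0.033) pred s,w [0.026 0.093] if held [0.013 0.043]
ROW y 0.0043 z 0.0002 ; for -0.03: y -0.0040 z -0.0000
```

Request:
jog_arm(
  increments=[
    [0,0.002,0,0,0,0,-1],
    [0,0.0043,0.0002,0,0,0,-1],
    [0,0.0043,0.0002,0,0,0,-1],
    [0,0.0043,0.0002,0,0,0,-1],
    [0,0.0043,0.0002,0,0,0,-1],
  ],
)

```text
clock: 19.98
position: [0.453, -0.0553, 0.316]
ee_rot: [0.092, 0.996, -0.0, -0.0]
ft_force: [0.1, -2.0, 4.0]
grip_width: 0.177
grasp_force: 25.4
```

```bash
python3 e.py 0.17 3
```

```text
t 20.13 phi 0.056 s [0.0117 0.0143 0.0186] cnt 294.0 res [-0.3  0.1] F [-0.9 -1.5  3.8] 25 z 0.316
s 0.0232 w 0.0906 m -0.0035 rms 0.0007 N 19
phi_new 0.002 (eq -0.059) pred s,w [0.085 0.122] if held [0.103 0.199]
ROW y -0.0074 z -0.0002 ; for -0.03: y -0.0040 z -0.0002
```

Request:
jog_arm(
  increments=[
    [0,-0.005,-0.0002,0,0,0,-1],
    [0,-0.0095,-0.0002,0,0,0,-1],
    [0,-0.0095,-0.0002,0,0,0,-1],
    [0,-0.0095,-0.0002,0,0,0,-1],
  ],
)

```text
clock: 20.47
position: [0.4514, -0.0644, 0.3163]
ee_rot: [0.092, 0.996, 0.0, 0.0]
ft_force: [1.9, 1.2, 4.1]
grip_width: 0.175
grasp_force: 25.4
```

```bash
python3 e.py 0.2 3
```

```text
t 20.62 phi -0.011 s [0.0548 0.0596 0.0636] cnt 288.0 res [-0.  0.] F [0.1 0.9 3.7] 25 z 0.3163
s 0.0710 w 0.0976 m -0.0041 rms 0.0008 N 18
phi_new -0.023 (eq -0.070) pred s,w [0.128 0.105] if held [0.132 0.123]
ROW y -0.0017 z 0.0000 ; for -0.03: y -0.0040 z 0.0001
```

Request:
jog_arm(
  increments=[
    [0,-0.0015,0,0,0,0,-1],
    [0,-0.003,0,0,0,0,-1],
    [0,-0.003,0,0,0,0,-1],
    [0,-0.003,0,0,0,0,-1],
    [0,-0.003,0,0,0,0,-1],
  ],
)

```text
clock: 21.03
position: [0.4508, -0.0674, 0.3161]
ee_rot: [0.092, 0.996, 0.0, 0.0]
ft_force: [2.3, 1.6, 2.0]
grip_width: 0.178
grasp_force: 25.3
```

```bash
python3 e.py 0.23 3
```

```text
t 21.18 phi -0.035 s [0.1053 0.1087 0.1112] cnt 278.0 res [-0.3  0.1] F [3.3 1.  0.5] 25 z 0.3161
s 0.1164 w 0.0781 m -0.0061 rms 0.0006 N 17
phi_new -0.030 (eq -0.079) pred s,w [0.164 0.094] if held [0.162 0.087]
ROW y 0.0007 z -0.0000 ; for -0.03: y -0.0040 z 0.0002
```

Request:
jog_arm(
  increments=[
    [0,0,0,0,0,0,-1],
    [0,0,0,0,0,0,-1],
    [0,0,0,0,0,0,-1],
    [0,0,0,0,0,0,-1],
  ],
)

```text
clock: 21.52
position: [0.4508, -0.0674, 0.3161]
ee_rot: [0.092, 0.996, 0.0, 0.0]
ft_force: [4.6, 0.8, -0.2]
grip_width: 0.176
grasp_force: 25.2
```

```bash
python3 e.py 0.24 3
```

```text
t 21.67 phi -0.035 s [0.1452 0.1498 0.154 ] cnt 278.0 res [-0.1  0. ] F [ 3.1  1.4 -0.3] 25 z 0.3161
s 0.1594 w 0.0893 m -0.0052 rms 0.0008 N 16
phi_new -0.080 (eq -0.084) pred s,w [0.203 0.062] if held [0.219 0.126]
ROW y -0.0061 z 0.0004 ; for -0.03: y -0.0040 z 0.0002
```

Request:
jog_arm(
  increments=[
    [0,-0.0025,0.0001,0,0,0,-1],
    [0,-0.005,0.0003,0,0,0,-1],
    [0,-0.005,0.0003,0,0,0,-1],
    [0,-0.005,0.0003,0,0,0,-1],
    [0,-0.005,0.0003,0,0,0,-1],
  ],
)

```text
clock: 22.08
position: [0.4498, -0.0725, 0.3161]
ee_rot: [0.092, 0.996, 0.0, 0.0]
ft_force: [1.5, 0.9, 4.4]
grip_width: 0.175
grasp_force: 25.3
```

```bash
python3 e.py 0.25 2
```

```text
t 22.18 phi -0.073 s [0.1952 0.1987] cnt 264.0 res [ 0.1 -0.1] F [1.9 0.8 4.8] 25 z 0.3161
s 0.2039 w 0.0764 m -0.0040 rms 0.0007 N 14
phi_new -0.106 (eq -0.089) pred s,w [0.234 0.036] if held [0.243 0.078]
ROW y -0.0045 z 0.0004 ; for -0.03: y -0.0040 z 0.0004
```

Request:
jog_arm(
  increments=[
    [0,-0.001,0.0001,0,0,0,-1],
    [0,-0.002,0.0002,0,0,0,-1],
    [0,-0.002,0.0002,0,0,0,-1],
    [0,-0.002,0.0002,0,0,0,-1],
    [0,-0.002,0.0002,0,0,0,-1],
  ],
)

```text
clock: 22.6
position: [0.4495, -0.0741, 0.3159]
ee_rot: [0.092, 0.996, 0.0, 0.0]
ft_force: [2.1, 1.4, 4.8]
grip_width: 0.175
grasp_force: 25.4
```

```bash
python3 e.py 0.25 3
```

```text
t 22.75 phi -0.085 s [0.233  0.2365 0.2407] cnt 259.0 res [ 0. -0.] F [1.7 1.  6.1] 25 z 0.3159
s 0.2434 w 0.0652 m -0.0029 rms 0.0006 N 11
phi_new -0.138 (eq -0.090) pred s,w [ 0.263 -0.002] if held [0.281 0.072]
ROW y -0.0070 z 0.0008 ; for -0.03: y -0.0040 z 0.0004
```

Request:
jog_arm(
  increments=[
    [0,0.002,0,0,0,0,-1],
    [0,0.005,-0.0002,0,0,0,-1],
    [0,0.009,-0.0003,0,0,0,-1],
    [0,0.015,-0.0003,0,0,0,-1],
    [0,0.021,-0.0001,0,0,0,-1],
  ],
)

```text
clock: 23.17
position: [0.4531, -0.0543, 0.3157]
ee_rot: [0.093, 0.996, -0.001, -0.0]
ft_force: [2.5, -2.0, -1.5]
grip_width: 0.175
grasp_force: 25.0
```

Request:
jog_arm(
  increments=[
    [0,0.005,0.0005,0,0,0,-1],
    [0,0.01,0.0013,0,0,0,-1],
    [0,0.015,0.0021,0,0,0,-1],
    [0,0.0195,0.0029,0,0,0,-1],
    [0,0.0213,0.0033,0,0,0,-1],
  ],
)

```text
clock: 23.58
position: [0.4572, -0.032, 0.3122]
ee_rot: [0.092, 0.996, -0.0, -0.0]
ft_force: [0.6, -1.6, -1.4]
grip_width: 0.178
grasp_force: 25.0
```

Request:
jog_arm(
  increments=[
    [0,0,0,0,0,0,-1],
    [0,0,0,0,0,0,-1],
    [0,0,0,0,0,0,-1],
    [0,0,0,0,0,0,-1],
    [0,0,0,0,0,0,-1],
  ],
)

```text
clock: 24.0
position: [0.457, -0.0328, 0.3123]
ee_rot: [0.092, 0.996, 0.0, -0.0]
ft_force: [-1.1, -0.0, -0.2]
grip_width: 0.173
grasp_force: 25.3
```

```bash
python3 e.py 0.25 3
```

```text
t 24.15 phi 0.227 s [0.2409 0.2405 0.2404] cnt 252.0 res [ 0. -0.] F [-1.6 -2.7 -1.7] 25 z 0.3123
s 1.2207 w 1.5707 m -0.0017 rms 0.0002 N 4
phi_new -2.511 (eq -0.091) pred s,w [ 1.49  -1.074] if held [2.43  2.797]
ROW y -0.1100 z 0.2406 ; for -0.03: y -0.0040 z -0.0009
```

Request:
jog_arm(
  increments=[
    [0,0,0,0,0,0,-1],
    [0,0,0,0,0,0,-0.6],
    [0,0,0,0,0,0,-0.3],
    [0,0,0,0,0,0,0],
    [0,0,0,0,0,0,0.2],
  ],
)

```text
clock: 24.57
position: [0.4574, -0.0326, 0.3126]
ee_rot: [0.092, 0.996, 0.0, 0.0]
ft_force: [-0.8, -0.7, 0.1]
grip_width: 0.595
grasp_force: 0.0
```

Request:
jog_arm(
  increments=[
    [0,0,0,0,0,0,0.2],
    [0,0,0,0,0,0,0.2],
    [0,0,0,0,0,0,0.2],
  ],
)

```text
clock: 24.82
position: [0.4573, -0.0328, 0.3125]
ee_rot: [0.092, 0.996, 0.0, 0.0]
ft_force: [0.3, -0.5, 0.6]
grip_width: 0.599
grasp_force: 0.0
```

Request:
jog_arm(
  increments=[
    [0,0,-0.01,0,0,0,0.2],
    [0,0,-0.03,0,0,0,0.2],
    [0,0,-0.055,0,0,0,0.2],
    [0,0,-0.085,0,0,0,0.2],
    [0,0,-0.12,0,0,0,0.2],
  ],
)

```text
clock: 25.23
position: [0.4566, -0.0329, 0.4338]
ee_rot: [0.092, 0.996, -0.0, -0.001]
ft_force: [0.9, 0.3, 0.4]
grip_width: 0.6
grasp_force: 0.0
```

Request:
jog_arm(
  increments=[
    [0,0,0,0,0,0,0.2],
    [0,0,0,0,0,0,0.2],
    [0,0,0,0,0,0,0.2],
    [0,0,0,0,0,0,0.2],
    [0,0,0,0,0,0,0.2],
  ],
)

```text
clock: 25.65
position: [0.4569, -0.0327, 0.4316]
ee_rot: [0.092, 0.996, -0.0, -0.001]
ft_force: [-0.2, -0.8, 0.5]
grip_width: 0.602
grasp_force: 0.0
```

```bash
python3 e.py 0.25 3 | head -1; python3 - <<'E'
from g import *
c=optics.camera("side")["color"];w=optics.camera("wrist")["color"]
cv2.imwrite("pics/end.png",np.hstack([cv2.resize(w,(400,300)),cv2.resize(c,(400,300))])[:,:,::-1])
E
```

```text
t 25.80 phi 0.228 s [0.2406 0.2406 0.2408] cnt 256.0 res [ 0.1 -0. ] F [ 0.  -0.9 -1.1] 0 z 0.432
```

View pics/end.png

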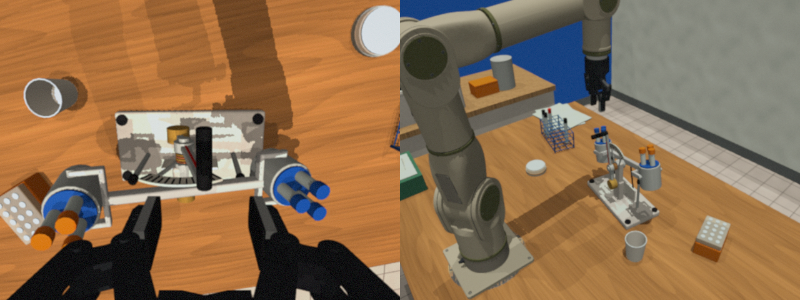

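The pictures show the lever pin free at wrist (204,158), the gripper clear above it, the beam on its left stop, and the other things where they stood.

```bash
python3 -c "
from workcell import workorder
print(workorder.hand_in())"
```

```text
the job is handed in; nothing more can be done
None
```

I eased the beam up, kept the pointer in the green field for about 9 s, then lowered it onto the left-hand stop, let go of the lever and handed the job in; the hand-in gave no verdict.

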